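# Hold probe tweezers at the marked gap on an RF module

## Robot

A 6-joint arm with a two-finger parallel gripper is mounted at the origin on the work surface. World frame = base frame: x ahead of the robot, y to its left, z up, the work surface at z = 0. Lengths are in m, angles in degrees, forces in N, time in s.
With the tool pointing down it reaches from about 0.35 to 0.875 m from the base axis. Payload 4.2 kg.
Tool frame: the origin (TCP) lies midway between the tips of the shut fingers; the grasp point (between the pads) lies 19 mm behind it; z points along the fingers, y is the line along which they close (so a half turn about z gives the same grasp; the last joint's range is limited). The gripper opens to 87 mm and grips with 3 to 60 N. Pads are 19 mm wide; open, the fingers measure 117 mm over their backs; the gripper's body (75 mm by 190 mm) begins 51 mm behind the grasp point.
Start: joints at [-52.85, 22.042, 0.453, 0, -68.411, -14.817], TCP at [0.238, -0.578, 0.223] pointing down, gripper open.
Joint ranges: [-179.83, 179.83], [-69.29, 118.12], [-61.27, 80.66], [-181.25, 117.63], [-171.15, -9.14], [-177.46, 177.46]. Speed limits (degrees/s): [159.86, 159.86, 180, 180, 180, 180].

## Interface

Orientations are given as [roll, pitch, yaw] about the fixed x, y, z axes, in that order (R = Rz(yaw) Ry(pitch) Rx(roll)).
In Python, from workcell import env gives the robot as it stands. The module is installed in compiled form; this text tells all that it offers. Calls block until the motion is done:
- env.goto(position, orientation): joint-space move of the TCP to a pose.
- env.move_straight(position, rotation=None, rate=0.15, force_limit=None): straight line of the TCP; rotation=None keeps the orientation; rate is the mean speed in m/s. With force_limit (N) it stops when the force on the tool has changed by that much, and returns True; else False.
- env.set_joints(angles): joint-space move.
- env.gripper_to(opening, grasp_force=None): opening from 0.0 (shut) to 1.0 (fully open); grasp_force is the grip in N (None keeps the last); returns when the fingers have stopped.
- env.dwell(seconds).
- env.inverse_kinematics(position, orientation): joint angles nearest the present ones, or None.
- env.read_state(): the state.
- env.grab_frame(name): name is "scene" or "top" or "wrist"; returns a dict with "image" (384x512x3 uint8, blue, green, red), "fx", "fy", "cx", "cy" (pixels), "D" ([k1, k2, p1, p2, k3] as OpenCV has them; the pictures are not rectified), "position" and "orientation" of the camera in the world. Camera axes: x right, y up, looking along -z (the intrinsics and any distortion apply to the point x, -y, -z); pixel columns grow to the right and rows downward; lengths in m; the calibration is good to about 2 mm. A picture is of the moment at which its call begins. There is no depth.
A pose or a line that the arm cannot do raises env.Unreachable and nothing moves.
- env.close_job(): hands the job in; it is judged then, once.
Trained networks look in a picture, given as the dict that the camera call returned (one of the last four; its "shot" number tells which), for a name from the list of things; names that differ only in an ending like _2 or _b are one class to them, and where a whole thing is asked for, a point or a joint stands for the part that bears it (a point fixed in the world has none). Each returns a list of dicts, best first, with "score" (0 to 1); they miss things now and then, are a little off and sometimes report something else, mostly with a low value. They report only what shows in the picture. A call takes as long as a camera call. They do not tell look-alikes from the thing itself.
- env.search_frame(picture, thing): "xyz" ([x, y, z] in m, in world coordinates, good to about 4 mm: the middle of the surface that is visible of it).
- env.trace(picture, thing): "mask" (384x512 bool, what is visible of it).
The state is a dict: "clock": time; "joint_positions": joint angles; "qvel": joint speeds; "joint_torque": joint torques, N m; "position": TCP position; "tool_rot": TCP orientation; "force": force on the tool from outside, world axes, zero at the start; "wrist_torque": the same for the moment, N m; "opening": opening from 0.0 (shut) to 1.0 (fully open); "finger_force": force on a finger pad.
Only numpy, scipy, OpenCV 4.12 (cv2) and the standard library are available. Lean on these libraries where they do the work, as an engineer would, in place of code of your own. Each camera call takes 0.05 s, during which the arm holds its last target. There are 200 camera calls.

## Task

Lift the sprung tweezers off their rest and bring their tips level through the front opening of the module, under the bar, until they are down beside the steel can, below its top but touching nothing in it. Hold the blades squeezed so that each tip stands over its own white line (the marked 20 mm gap), and finish while holding them there, still and steady. Don't drop the tweezers or push them hard against the module, and leave the other things on the bench alone.

Things in the scene. Friction and masses are not known exactly. Their poses are not given: they have to be found in the camera images.
- tweezers: Large sprung steel tweezers, loose, lying level on a black rest 55 mm above the bench, blades side by side (they open sideways); about 80 g. Origin: the point to grip, midway between the knurled grip faces, half-way up; x to the tips (75 mm ahead), z up, y to the left blade. The back block ends 115 mm behind. Grip faces flat, 12 mm tall, reaching 25 mm before and behind the origin.
- blade_left (a joint): How far each blade is squeezed in (rad), hinged 95 mm behind the grip point; both move alike. Tip centres in mm apart = 40 - 340 x value: 0 released, 0.059 at the marked 20 mm, hard stop 0.1. Width over the grip faces: 40 mm released, 28 mm (faces then parallel) at the mark. The springs push back on each face with about 3 N released, 7 N at the mark.
- tip_left (a point): Centre of the end of the left (+y) blade, 3 mm thick and 6 mm tall there; between grip faces and tip the blade is 8 mm tall, at the same level.
- tip_right (a point): Centre of the end of the right (-y) blade, likewise.
- rest: Fixed black tweezers rest, base 190 x 44 x 8 mm. Origin on the bench below the tweezers' grip point, x along the tweezers. They lie on a rear post (103 mm behind) and a front saddle (52 mm ahead, 66 mm wide, lips 60 mm above the bench); between these they are free underneath and at both sides. Lift them straight up.
- module: Fixed grey jig block, 120 x 110 x 35 mm, with an open aluminium module housing (86 x 72 mm) and green circuit board on it; 73 mm tall at its front bar. Origin on the bench on its centre line, 27 mm in front of the block's front face; x points from there into the housing, y left, z up. Side and back walls rise 10 mm above the board.
- can_foot (a point): Centre of the foot of the upright steel can (12 mm along x, 8 mm along y, 13 mm tall) on the board, whose face is 45 mm above the bench; 70 mm along x from the module's origin, axes as the module's. Left and right of the can a white line, 5 mm wide and 18 mm long along x, lies on the board, its centre line 10 mm from the can's centre: the marked 20 mm gap.
- gate (a point): Centre of the opening in the housing's front wall (6 mm thick), 38 mm in front of the can's centre: 42 mm wide along y, 22 mm high, from the board's face to the underside of a 6 mm thick bar that bridges it. The tips go in here along the module's +x, under the bar.
- spool: Bystander: small aluminium solder reel standing on its flange, 42 mm across, 30 mm tall. To be left alone. Origin at its underside.
- flux: Bystander: small amber bottle, 32 mm across, 65 mm tall. To be left alone. Origin at its underside.
- adaptor: Bystander: brass coaxial adaptor standing upright, 18 mm across, 24 mm tall. To be left alone. Origin at its underside.
- cover: Bystander: loose aluminium module cover lying flat, 86 x 72 x 5 mm. To be left alone. Origin at its underside.
- driver: Bystander: screwdriver lying down, 150 mm long. To be left alone.
- partstray: Bystander: open grey parts tray with compartments, 120 x 90 x 30 mm. To be left alone. Origin at its underside.
- tinpot: Bystander: copper-coloured pot, 64 mm across, 55 mm tall. To be left alone. Origin at its underside.
Mind the look-alikes: they are no part of the job. Several things have the shape of the rest; the one meant has the colours described above. Several things have the shape of the tweezers; the one meant has the colours described above.

How it is judged (in metres and radians):
On the way, in this order (a step that is already met when the one before it is completed fails the run):
1. the tweezers are held and lifted off their rest (contact force between the fingers and tweezers above 1 N and contact force between tweezers and rest below 0.05 N and height (world z) of tweezers above 0.064 m), for 0.1 s.
2. both tips are inside the housing, past the bar (x of each of tip_left, tip_right in the frame of can_foot above -0.03 m and y of tip_left in the frame of can_foot between -0.025 and 0.025 m and z of tip_left in the frame of can_foot between 0 and 0.02 m and y of tip_right in the frame of can_foot between -0.025 and 0.025 m and z of tip_right in the frame of can_foot between 0 and 0.02 m), for 0.1 s.
At the end, for the whole second after the job is handed in: The fingers hold the tweezers (over 1 N) and nothing else carries them (under 0.5 N from the module, none from the rest); each tip centre is within 4 mm sideways and 9 mm along its white line, 2 to 13 mm above the board; the tip centres are 17 to 23 mm apart; all at rest (x of tip_left in the frame of can_foot between -0.009 and 0.009 m and y of tip_left in the frame of can_foot between 0.006 and 0.014 m and z of tip_left in the frame of can_foot between 0.002 and 0.013 m and x of tip_right in the frame of can_foot between -0.009 and 0.009 m and y of tip_right in the frame of can_foot between -0.014 and -0.006 m and z of tip_right in the frame of can_foot between 0.002 and 0.013 m and distance between tip_left and tip_right between 0.017 and 0.023 m and contact force between the fingers and tweezers above 1 N and contact force between tweezers and module below 0.5 N and contact force between tweezers and rest below 0.1 N and linear speed of tweezers below 0.02 m/s and velocity of joint blade_left between -0.05 and 0.05 rad/s); the arm keeps its last pose, push and grip.
It fails at once if the tweezers are dropped (height (world z) of tweezers below 0.03 m).
It fails at once if the tweezers are pushed hard against the module (contact force between tweezers and module above 12 N).
It fails at once if a bystander is pushed away (distance of any of spool, flux, adaptor, cover, driver, partstray, tinpot from where it was at the start of the episode above 0.03 m).
It also fails if it takes over 43 s, if anything falls off the work surface, if the arm or the gripper's body presses on something with over 40 N, if the wrist force passes 120 N, or if a joint passes its speed limit or range.

## Working session

There is one attempt and no reset: what is moved stays moved. The work goes in short steps, each a Python script; the robot and the scene stay as the last script left them, time stands still between calls to the robot, and variables do not carry over. Pictures are saved under pics/ and viewed, at most 10 in all, crops included, and the job is handed in when it is done.

```bash
mkdir -p pics; python3 - <<'E'
from workcell import env
import cv2, numpy as np
a=env.grab_frame("scene"); b=env.grab_frame("top")
cv2.imwrite("pics/a.png",np.hstack([a["image"]])); cv2.imwrite("pics/b.png",b["image"])
for f in (a,b):
    print(f["position"],f["orientation"],f["fx"],f["D"])
    for t in ("tweezers","rest","module"):
        for d in env.search_frame(f,t): print(t,np.round(d["xyz"],3),round(d["score"],2))
s=env.read_state();print(s)
E
```

```text
[0.99981766 0.9414159  0.84528855] [ 52.90175102  -0.90525162 151.96854682] 495.1018915284188 [-0.06839695  0.          0.          0.          0.        ]
tweezers [0.288 0.23  0.011] 0.85
tweezers [0.584 0.014 0.016] 0.7
tweezers [ 0.535 -0.212  0.058] 0.61
rest [ 0.303 -0.218  0.011] 0.58
rest [ 0.545 -0.202  0.012] 0.55
rest [ 0.543 -0.188  0.059] 0.35
rest [0.612 0.173 0.035] 0.22
module [0.615 0.172 0.037] 0.84
[0.36413241 0.02170157 1.10719256] [  6.5312562   -1.39129629 -88.47844325] 358.13026092034704 [-0.07457807  0.          0.          0.          0.        ]
tweezers [0.281 0.227 0.014] 0.76
tweezers [ 0.53  -0.216  0.068] 0.68
rest [ 0.541 -0.206  0.006] 0.98
rest [ 0.296 -0.227  0.007] 0.77
module [0.599 0.151 0.04 ] 0.94
{'clock': 0.4, 'joint_positions': array([-5.28490883e+01,  2.20499178e+01,  4.45212844e-01, -3.38297792e-03,
       -6.84111467e+01, -1.48146374e+01]), 'qvel': array([ 0.02596487, -0.1294177 ,  0.24315192, -0.11822501, -0.03130225,
       -0.00069856]), 'joint_torque': array([ 2.18718274e-04, -3.89970124e+01,  1.87331629e+01,  4.21827659e+00,
        1.42059629e-02, -7.07325671e-05]), 'position': array([ 0.23750146, -0.57803218,  0.22240369]), 'tool_rot': array([ 1.79983871e+02, -1.01240221e-03, -1.57664971e+02]), 'force': array([ 0.39341174,  0.29080015, -0.14927506]), 'wrist_torque': array([ 2.10208593e-02,  4.71759696e-03, -5.29873208e-05]), 'finger_force': 0.0, 'opening': 1.0027725578924156}
```

View pics/a.png

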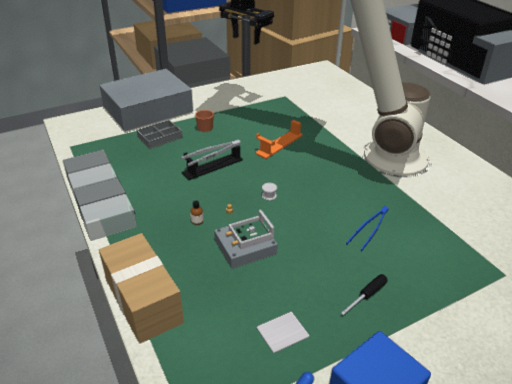

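View pics/b.png

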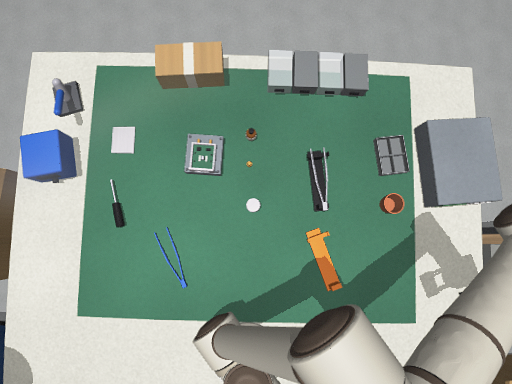

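Tweezer candidates in the top view are the steel pair on the black rest at (318,180) and the blue pair on the bench at (170,258). Rest candidates are the black one at (318,180) and the orange one at (323,260). The steel pair on the black rest fits the description. The module is at (204,153), with its bar facing the robot (-y side, at about (204,172)). I'll take closer wrist pictures of both to confirm.

```bash
python3 - <<'E'
from workcell import env
import cv2, numpy as np, pickle
shots=[]
def shot(p,n):
    env.goto(p,[180,0,180]); f=env.grab_frame("wrist"); shots.append(f)
    print(n,f["position"],f["orientation"],f["fx"],f["D"],env.read_state()["clock"])
    return f
f=shot([0.50,-0.21,0.28],"t1")
for t in ("tweezers","rest"): print(t,[(np.round(d["xyz"],3),round(d["score"],2)) for d in env.search_frame(f,t)])
g=shot([0.50,-0.14,0.28],"t2")
pickle.dump(shots,open("tw.pkl","wb"))
cv2.imwrite("pics/t1.png",f["image"])
E
```

```text
t1 [ 0.43106381 -0.21196185  0.44088553] [-1.43447634e+01 -2.81882366e-02  8.99762107e+01] 291.62331765317407 [0.02243401 0.         0.         0.         0.        ] 2.1167
tweezers [(array([ 0.508, -0.216,  0.059]), 0.79)]
rest [(array([ 0.529, -0.206,  0.009]), 0.92), (array([ 0.334, -0.212,  0.009]), 0.56)]
t2 [ 0.4312188  -0.14111622  0.4411563 ] [-1.43793845e+01 -2.08135376e-02  9.00933691e+01] 291.62331765317407 [0.02243401 0.         0.         0.         0.        ] 2.65
```

View pics/t1.png

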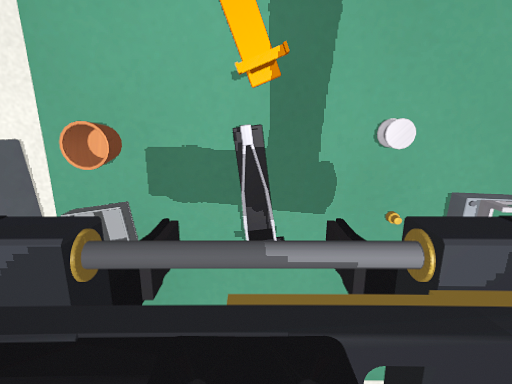

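The wrist picture confirms it. The steel tweezers lie on the black rest with the back block at (247,130) and blades running down to about (245..275,240). The orange rest at (255,50) is the look-alike. The gripper hides the tips, so I'll turn it to yaw 0, which also puts the camera over the module later.

```bash
python3 - <<'E'
from workcell import env
import cv2, numpy as np, pickle
S=[]
for p in ([.49,-.17,.26],[.49,-.25,.26],[.52,.11,.24],[.52,.19,.24]):
    env.goto(p,[180,0,0]); S.append(env.grab_frame("wrist"))
print(env.read_state()["clock"],S[2]["position"],S[2]["orientation"])
pickle.dump(S,open("s.pkl","wb"))
for i in (0,2): 
    cv2.imwrite(f"pics/p{i}.png",np.hstack([cv2.resize(S[j]["image"][0:250,60:460],None,fx=1.0,fy=1.0) for j in (i,i+1)]))
E
```

```text
7.7417 [0.58590406 0.10798421 0.40117572] [-1.42960446e+01  2.66528085e-02 -9.00121831e+01]
```

View pics/p0.png

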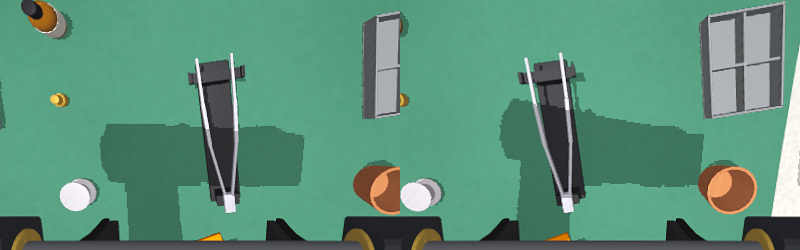

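View pics/p2.png

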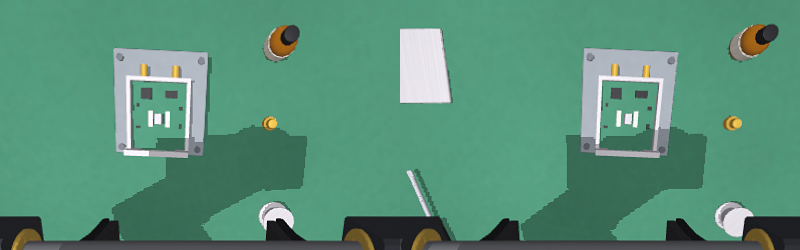

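```bash
python3 - <<'E'
import cv2, numpy as np, pickle
S=pickle.load(open("s.pkl","rb"))
def crop(i,c,r,w,h,k): 
    m=cv2.resize(S[i]["image"][r:r+h,c:c+w],None,fx=k,fy=k,interpolation=cv2.INTER_CUBIC); return m
# tweezers: rotate panels so they fit: use w=100,h=180
cv2.imwrite("pics/q0.png",np.hstack([crop(0,240,45,100,180,3),crop(1,175,45,100,180,3)]))
cv2.imwrite("pics/q2.png",np.hstack([crop(2,170,40,100,125,4),crop(3,238,40,100,125,4)]))
E
```

```text
(no output)
```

View pics/q0.png

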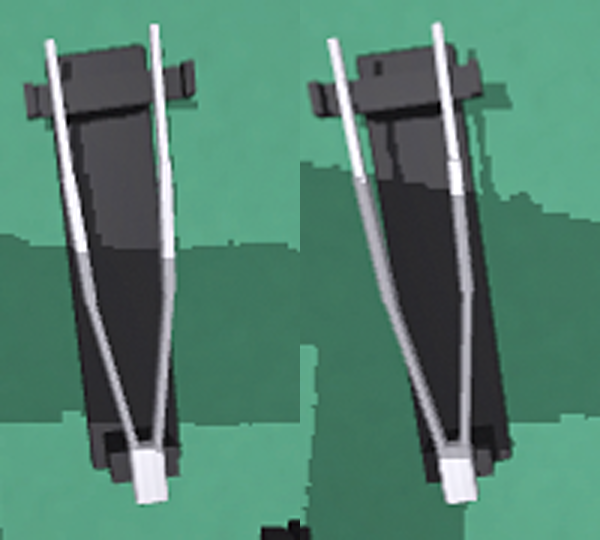

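View pics/q2.png

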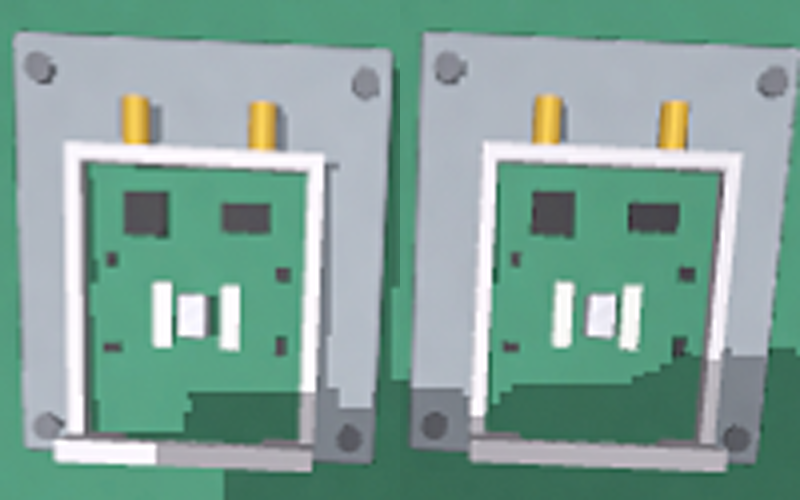

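The enlarged crop shows the steel tweezers on the black rest, tips at the top (50,40) and (154,25) in the left panel, and the back end at (152,501). The module crop shows the white lines at (162,314) and (230,317) either side of the can, with the bar at the bottom.

```bash
cat > h.py <<'E'
import cv2, numpy as np
from scipy.spatial.transform import Rotation as Ro
from scipy.optimize import least_squares
def PM(f):
    R=Ro.from_euler("xyz",f["orientation"],degrees=True).as_matrix()@np.diag([1,-1,-1])
    return R.T, -R.T@np.array(f["position"])
def K(f): return np.array([[f["fx"],0,f["cx"]],[0,f["fy"],f["cy"]],[0,0,1]])
def proj(f,X):
    R,t=PM(f); return cv2.projectPoints(np.atleast_2d(X).astype(float),cv2.Rodrigues(R)[0],t,K(f),np.array(f["D"]))[0][:,0]
def ray(f,uv):
    n=cv2.undistortPoints(np.array([[uv]],float),K(f),np.array(f["D"]))[0,0]
    return np.array(f["position"]), PM(f)[0].T@np.r_[n,1]
def at_z(f,uv,z): o,d=ray(f,uv); return o+d*(z-o[2])/d[2]
def tri(fs,uvs): return least_squares(lambda X: np.concatenate([proj(f,X)[0]-u for f,u in zip(fs,uvs)]),at_z(fs[0],uvs[0],.05)).x
E
python3 - <<'E'
import pickle
from h import *
S=pickle.load(open("s.pkl","rb"))
px=lambda o,k,u:(np.array(o)+(np.array(u)+.5)/k-.5)
def T(i,offs,k,prs): return {n:tri([S[i],S[i+1]],[px(offs[0],k,a),px(offs[1],k,b)]) for n,(a,b) in prs.items()}
t=T(0,[(240,45),(175,45)],3,dict(tipL=((50,40),(33,40)),tipR=((154,25),(137,24)),rearL=((137,503),(147,502)),rearR=((167,500),(176,500)),blk=((150,449),(157,450))))
m=T(2,[(170,40),(238,40)],4,dict(lineL=((162,314),(163,315)),lineR=((230.5,317),(231,317)),farL=((14,33),(25,32)),farR=((391,48),(398,48)),nearL=((25,450),(11,447)),nearR=((372,462),(358,460)),barL=((54,462),(70,460)),barR=((312,470),(327,470))))
for d in(t,m):
    for k,v in d.items(): print(k,np.round(v*1000,1))
mid=(t["tipL"]+t["tipR"])/2; rear=(t["rearL"]+t["rearR"])/2; d=mid-rear
print("tw yaw",np.degrees(np.arctan2(d[1],d[0])),"len",np.linalg.norm(d),"grip",rear+d*115/190)
w=m["lineL"]-m["lineR"]; print("can",(m["lineL"]+m["lineR"])/2,"yaw lines",np.degrees(np.arctan2(-w[0],w[1])),
 [np.degrees(np.arctan2(-(m[a]-m[b])[0],(m[a]-m[b])[1])) for a,b in (("farL","farR"),("nearL","nearR"),("barL","barR"))])
for a,b in (("nearL","farL"),("nearR","farR")):
    e=m[b]-m[a]; print(np.degrees(np.arctan2(e[1],e[0])),np.linalg.norm(e))
E
```

```text
tipL [ 623.3 -176.1   56.4]
tipR [ 628.9 -215.8   55.2]
rearL [ 437.7 -214.7   57.1]
rearR [ 439.4 -227.4   58.8]
blk [ 461.6 -219.6   57.1]
lineL [586.8 158.   44.8]
lineR [586.1 137.8  44.2]
farL [664.2 198.4  35.8]
farR [661.2  90.6  30.8]
nearL [546.3 203.6  34.6]
nearR [542.5  95.2  35. ]
barL [547.1 185.5  73.7]
barR [544.5 113.4  72.8]
tw yaw 7.623526384636055 len 0.1891759399475248 grip [ 0.55205472 -0.20585118  0.05664634]
can [0.5864301  0.14787674 0.04445626] yaw lines -2.020788154031628 [np.float64(-1.6033068297034674), np.float64(-2.025280747401778), np.float64(-2.0786737257176005)]
-2.54997353486434 0.11803138508631751
-2.2104770914186638 0.11888958871003479
```

```bash
python3 - <<'E'
from workcell import env
import numpy as np, pickle, cv2
r=[180,0,7.6]
env.goto([.552,-.206,.14],r); 
env.move_straight([.552,-.206,.036],rate=.12,force_limit=8)
env.gripper_to(.322,20); s=env.read_state(); print(s["clock"],s["opening"],s["finger_force"],s["force"],s["position"])
env.move_straight([.552,-.206,.075],rate=.06)
s=env.read_state(); print(s["clock"],s["opening"],s["finger_force"],s["force"],s["position"])
f=env.grab_frame("wrist"); pickle.dump(f,open("g.pkl","wb"))
cv2.imwrite("pics/g.png",cv2.resize(f["image"][0:250,130:390],None,fx=2.3,fy=2.3))
E
```

```text
11.45 0.31969933443098547 7.0849223574623466 [0.104958   0.09596986 0.46635982] [ 0.5520342  -0.20598093  0.03598988]
12.25 0.3275017148399619 7.0112149603664875 [-1.37395585  0.03657386 -0.53828142] [ 0.55169666 -0.20590232  0.07484928]
```

View pics/g.png

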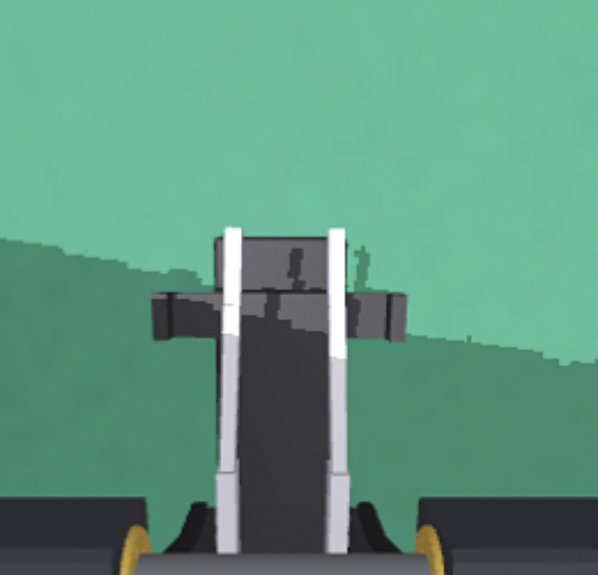

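The tweezers are held, blades parallel, with tips at (232,229) and (336,229) in the crop, clear of the saddle. The 7 N finger force matches the mark. Next I'll compute the gap and the tip offset.

```bash
python3 - <<'E'
from h import *; import pickle
f=pickle.load(open("g.pkl","rb"))
px=lambda u:np.array([130,0])+(np.array(u)+.5)/2.3-.5
tcp=np.array([.5517,-.2059]); c,s=np.cos(np.radians(7.6)),np.sin(np.radians(7.6))
for z in (.087,.092,.097,.102):
    L,R=[at_z(f,px(u),z) for u in ((232.5,228),(336.5,228))]
    for P in (L,R): d=P[:2]-tcp; print(z,np.round(1000*np.array([d[0]*c+d[1]*s,-d[0]*s+d[1]*c]),1),end=" ")
    print("gap",np.linalg.norm(L-R)*1000)
E
```

```text
0.087 [75.2  9.2] 0.087 [ 75.2 -12.8] gap 21.94220851532546
0.092 [74.8  8.8] 0.092 [ 74.8 -12.4] gap 21.20497830872488
0.097 [74.5  8.5] 0.097 [ 74.5 -12. ] gap 20.46774810212427
0.102 [74.2  8.1] 0.102 [ 74.2 -11.6] gap 19.730517895523718
```

```bash
python3 - <<'E'
from workcell import env
import numpy as np, pickle, cv2
env.move_straight([.552,-.206,.115],rate=.12)
env.goto([.440,.155,.115],[180,0,-2.1])
env.move_straight([.440,.155,.0335],rate=.12,force_limit=8)
s=env.read_state(); print(s["clock"],s["opening"],s["finger_force"],s["force"],s["position"],s["tool_rot"])
f=env.grab_frame("wrist"); g=env.grab_frame("scene"); pickle.dump((f,g,s),open("w.pkl","wb"))
a=cv2.resize(f["image"][50:250,180:335],None,fx=2.9,fy=2.9,interpolation=cv2.INTER_CUBIC)
b=cv2.resize(g["image"][200:280,200:290],None,fx=3.8,fy=3.8,interpolation=cv2.INTER_CUBIC)
o=np.zeros((580,a.shape[1]+b.shape[1],3),np.uint8); o[:a.shape[0],:a.shape[1]]=a; o[:b.shape[0],a.shape[1]:]=b; print(a.shape)
cv2.imwrite("pics/w.png",o)
E
```

```text
15.0167 0.3257121564071505 7.011547149159014 [-0.77373195 -0.59647982 -0.92383149] [0.44062577 0.15510603 0.03389644] [-1.79968526e+02 -5.27730220e-02 -2.11308594e+00]
(580, 450, 3)
```

View pics/w.png

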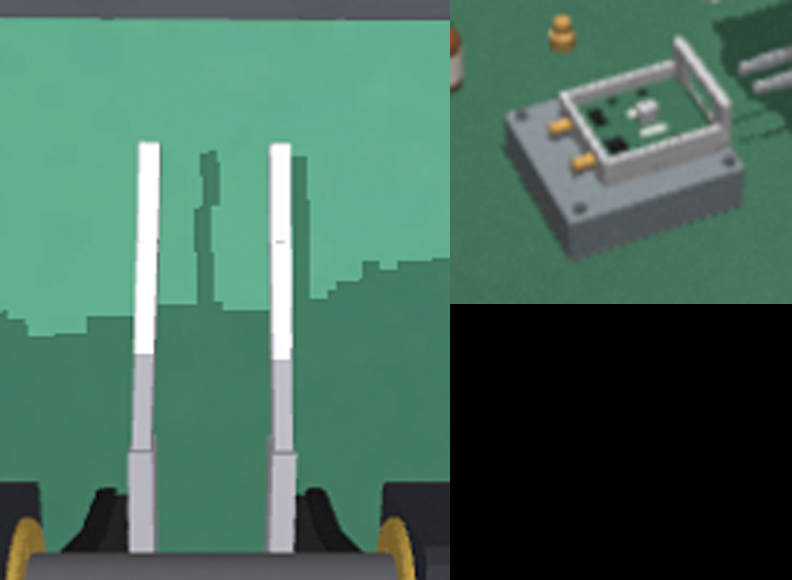

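The tips (149,143) and (280,143) are parallel at the same gap, and the scene crop shows them level in front of the gate. The lines are out of the wrist view, so I'll go through the gate, stop short of the can and measure there.

```bash
python3 - <<'E'
from workcell import env
import numpy as np, pickle, cv2
print(env.move_straight([.4945,.1529,.0335],rate=.05,force_limit=4))
s=env.read_state(); print(s["clock"],s["opening"],s["finger_force"],s["force"],s["position"])
f=env.grab_frame("wrist"); g=env.grab_frame("scene"); pickle.dump((f,g,s),open("w.pkl","wb"))
a=cv2.resize(f["image"][0:200,190:320],None,fx=3,fy=3,interpolation=cv2.INTER_CUBIC)
b=cv2.resize(g["image"][205:265,205:285],None,fx=5,fy=5,interpolation=cv2.INTER_CUBIC)
o=np.zeros((600,790,3),np.uint8); o[:,:390]=a; o[:300,390:]=b
cv2.imwrite("pics/x.png",o)
E
```

```text
False
16.3583 0.32158119030183163 7.01130598783493 [-0.11679135 -0.77965511 -0.0691145 ] [0.49417633 0.15282283 0.03350333]
```

View pics/x.png

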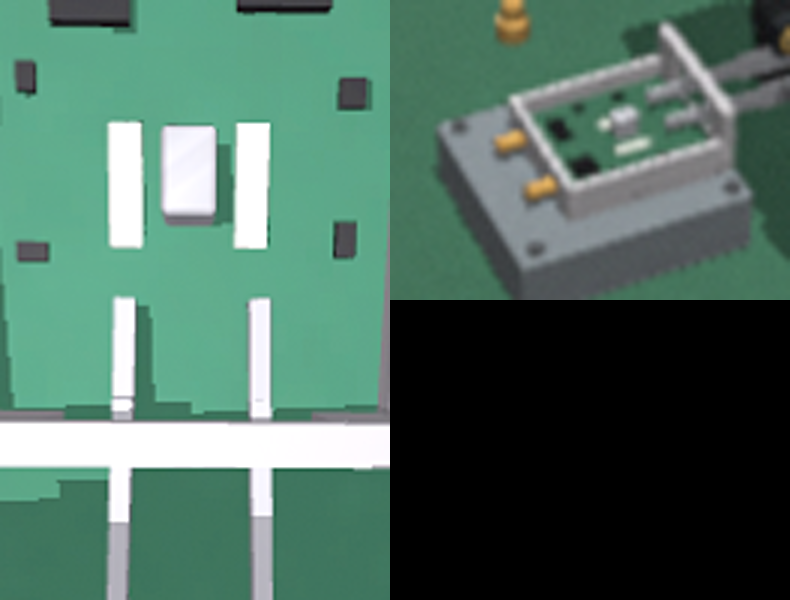

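The tips are inside past the bar at (124,298) and (260,298). The lines are centred at (125,185) and (252,185), with the can between them and everything clear. Now I'll work out the final step.

```bash
python3 - <<'E'
from h import *; import pickle
f,g,s=pickle.load(open("w.pkl","rb"))
px=lambda u:np.array([190,0])+(np.array(u)+.5)/3-.5
L,R=[at_z(f,px(u),.045) for u in ((125,185),(252,185))]
th=np.radians(-2.1);U=np.array([[np.cos(th),np.sin(th)],[-np.sin(th),np.cos(th)]])
print(L,R,np.linalg.norm(L-R))
for z in (.052,.0555,.059):
    a,b=[at_z(f,px(u),z) for u in ((123.5,297.5),(260,297.5))]
    e=(a+b-L-R)[:2]/2; print(z,"tips rel can",U@e*1000,"gap",np.linalg.norm(a-b)*1000, "can->TCP", (s["position"][:2]-e))
E
```

```text
[0.58661939 0.15788739 0.045     ] [0.58589311 0.13791561 0.045     ] 0.019984977723678337
0.052 tips rel can [-17.22438392  -0.51079757] gap 21.134681647656777 can->TCP [0.51140786 0.15270212]
0.0555 tips rel can [-17.4451143   -0.49744388] gap 20.61540262036813 can->TCP [0.51162795 0.15268069]
0.059 tips rel can [-17.66584469  -0.48409018] gap 20.096123593079486 can->TCP [0.51184805 0.15265925]
```

```bash
python3 - <<'E'
from workcell import env
from h import *; import pickle
f,g,s=pickle.load(open("w.pkl","rb"))
u=np.array([np.cos(np.radians(-2.1)),np.sin(np.radians(-2.1))]); n=np.array([-u[1],u[0]])
c=np.array([.58626,.1479])-17.4e-3*u
for z in (.0475,.0525,.0575): print(z,[np.round(proj(g,np.r_[c+k*n,z])[0]-[205,205],1)*5+[390,0] for k in (.0098,-.0108)])
print(env.move_straight([.5115,.1527,.0335],rate=.03,force_limit=4)); env.dwell(.5)
s=env.read_state(); print(s["clock"],s["opening"],s["finger_force"],s["force"],s["position"])
f=env.grab_frame("wrist"); im=f["image"]
w=(im.min(2)>200).astype(np.uint8)
for P,nm in ((np.array([.5863,.1479]),"can"),): print(proj(f,np.r_[P,.045])[0], proj(f,np.r_[P+.0103*n,.0555])[0],proj(f,np.r_[P-.0103*n,.0555])[0])
for r in range(70,125,5): print(r,"".join(".#"[v] for v in w[r,215:290]))
E
```

```text
0.0475 [array([662.5, 126.5]), array([644., 101.])]
0.0525 [array([663. , 118.5]), array([644.5,  93. ])]
0.0575 [array([663., 111.]), array([644.5,  85.5])]
False
17.675 0.32198036818730175 7.011360407341272 [ 0.85664869 -0.3510721  -1.29365483] [0.51145989 0.15271896 0.03351804]
[253.58095568  99.89212273] [230.94080513  98.40501412] [276.39644281  98.41676305]
70 ...........................................................................
75 ...........................................................................
80 ..............########.....................................................
85 .............###########........##############.........##########..........
90 .............###########.......################........##########..........
95 .............###########.......#################......###########..........
100 .............###########.......################.......###..######..........
105 .............#######...........################.......###..######..........
110 .............#######...........################.......###..######..........
115 .............#######..................................###..######..........
120 .............#######.......................................######..........
```

```bash
python3 -c "
from workcell import env
print(env.close_job())"
```

```text
the job is handed in; nothing more can be done
None
```

I handed the job in at about 18 s, with the steel tweezers held still beside the can. By my measurements the tips were over their white lines, about 20.5 mm apart and 7.5 mm above the board, with no sign of contact with the module; the hand-in returned no verdict.

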